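# Load the flask cooling stand and hold its air gate at half

## Robot

A 6-joint arm with a two-finger parallel gripper is mounted at the origin on the work surface. World frame = base frame: x ahead of the robot, y to its left, z up, the work surface at z = 0. Lengths are in m, angles in rad, forces in N, time in s.
With the tool pointing down it reaches from about 0.35 to 0.975 m from the base axis. Payload 4.9 kg.
Tool frame: the origin (TCP) lies at the very end of the fingers, on their centre line; the grasp point (between the pads) lies 19 mm behind it; z points along the fingers, y is the line along which they close (so a half turn about z gives the same grasp; the last joint's range is limited). The gripper opens to 85 mm and grips with 20 to 120 N. Pads are 22 mm wide; open, the fingers measure 114 mm over their backs; the gripper's body (76 mm by 85 mm) begins 54 mm behind the grasp point. The pads swing forward as they close: fully open they stand 13 mm farther back than shut.
Start: joints at [1.223, 0.053, 1.613, -0, 1.476, -0.119], TCP at [0.142, 0.609, 0.231] pointing down, gripper open.
Joint ranges: [-3.01, 3.01], [-1.01, 2.22], [0.06, 2.58], [-1.02, 4.17], [0.09, 2.62], [-3.14, 3.14]. Speed limits (rad/s): [2.57, 2.57, 3.14, 3.14, 3.14, 3.14].

## Interface

Orientations are given as a unit quaternion [w, x, y, z].
In Python, from plant import * gives the robot as it stands.
- The arm moves only by the tool jog_arm, never from a script. Its argument "moves" is a list that holds one entry, the list of rows, each a list of 7 numbers: the finger opening in cm, from 0 to 8.54, then the shift along the tool's x, y, z in cm, then the turn, a rotation vector about the tool's x, y, z in rad. A call has 1 to 20 rows; each row shifts and turns the commanded pose from where the row before left it, along the tool's axes as they then stand; what a row does not reach is not made up. A row lasts 1/12 s, in which the tool goes at most 41.7 mm and 7.16 degrees, less where a joint would pass 70% of its speed; a pose out of reach is approached as far as the arm can. A call is refused whole if a number of a shift passes 4.17 or a number of a turn 0.125, either way. A call with a gripper value outside its range is refused whole. The fingers move at their own pace and stop on an object; the grip force is fixed at half the most. Time passes only in rows, so rows that do not move let the fingers close. It gives the time, the measured TCP pose, the force, the opening and the grip force at its end, in the units of the state.
- state(): the state, without advancing time (a new reading comes with each control period).
- grab_frame(name): name is "scene" or "top" or "wrist"; returns a dict with "color" (420x560x3 uint8, blue, green, red), "depth" (420x560 float32, m along the optical axis (not along the pixel's ray), 0 where there is no reading), "fx", "fy", "cx", "cy" (pixels), "R" (3x3) and "t" (3): a world point X has camera coordinates R X + t. Camera axes: x right, y down, z forward; pixel columns grow to the right and rows downward; lengths in m; the calibration is good to about 2 mm. A picture is of the moment at which its call begins.
- job_done(): hands the job in; it is judged then, once.
Trained networks look in a picture, given as the dict that the camera call returned (one of the last four; its "shot" number tells which), for a name from the list of things; names that differ only in an ending like _2 or _b are one class to them, and where a whole thing is asked for, a point or a joint stands for the part that bears it (a point fixed in the world has none). Each returns a list of dicts, best first, with "p" (0 to 1); they miss things now and then, are a little off and sometimes report something else, mostly with a low value. They report only what shows in the picture. A call takes as long as a camera call.
- recognise(name, picture): "rect" ([centre column, centre row, width, height] in pixels, round what is visible of it).
- regions_of(name, picture): "pixels" (420x560 bool, what is visible of it) and "rect" ([centre column, centre row, width, height] in pixels, round what is visible of it).
The state is a dict: "time": time; "joint_pos": joint angles; "joint_vel": joint speeds; "joint_efforts": joint torques, N m; "tool_pos": TCP position; "tool_rot": TCP orientation; "contact_force": force on the tool from outside, world axes, zero at the start; "ft_torque": the same for the moment, N m; "gripper_width": opening from 0.0 (shut) to 1.0 (fully open); "grasp_force": force on a finger pad.
Only numpy, scipy, OpenCV 4.12 (cv2) and the standard library are available. Lean on these libraries where they do the work, as an engineer would, in place of code of your own. Each camera call takes 0.05 s, during which the arm holds its last target. There are 200 camera calls.

## Task

Stand the three casting flasks upright in the pockets of the cooling stand, one after another: first the tallest in the pocket with one rivet, then the middle one in the pocket with two rivets, then the shortest in the pocket with three, each fully down and let go. Then slide the stand's sprung air gate by its post towards the spring housing to half of its travel, where the post is level with the small fin on the guide, never running it on to fully open, and finish while still holding it there with the fingers, for it springs shut if let go. Leave the other things on the bench where they are.

Things in the scene. Friction and masses are not known exactly. Their poses are not given: they have to be found in the camera images.
- tall_flask: Casting flask: a plain upright steel tube, 40 mm outside diameter, 82 mm tall, closed flush with white plaster that has a small dark hole in the middle; the tallest of three that differ only in height. About 220 g. Origin: centre of the underside; z up along its axis. Starts standing on the bench to the left of the stand.
- middle_flask: Casting flask: a plain upright steel tube, 40 mm outside diameter, 66 mm tall, closed flush with white plaster that has a small dark hole in the middle; the middle one of three that differ only in height. About 180 g. Origin: centre of the underside; z up along its axis. Starts standing on the bench to the left of the stand.
- short_flask: Casting flask: a plain upright steel tube, 40 mm outside diameter, 50 mm tall, closed flush with white plaster that has a small dark hole in the middle; the shortest of three that differ only in height. About 140 g. Origin: centre of the underside; z up along its axis. Starts standing on the bench to the left of the stand.
- stand: The cooling stand, a fixed flat metal block, x -77 to +78 mm, y -150 to +150 mm, top 35 mm above the bench. Three pockets in a row along y at x = -42 mm (robot's side), pitch 66 mm; the air gate slides along y at x = +43 mm. The dark spring housing (26 mm high) fills y +60 to +145 mm at the gate's +y end. Origin: centre of the underside; yaw up to 0.5 rad.
- pocket1 (a point): Pocket 1 of the stand: a round blind pocket, 48 mm across at the floor, 14 mm deep, its mouth slightly chamfered, with one small dark rivet in the stand's top beside it; at the spring housing's end of the row, for the tallest flask. The point is the centre of the pocket's floor, 21 mm above the bench; x, y, z are the stand's axes.
- pocket2 (a point): Pocket 2 of the stand: a round blind pocket, 48 mm across at the floor, 14 mm deep, its mouth slightly chamfered, with two small dark rivets in the stand's top beside it; the middle of the row, for the middle flask. The point is the centre of the pocket's floor, 21 mm above the bench; x, y, z are the stand's axes.
- pocket3 (a point): Pocket 3 of the stand: a round blind pocket, 48 mm across at the floor, 14 mm deep, its mouth slightly chamfered, with three small dark rivets in the stand's top beside it; at the other end of the row, for the shortest flask. The point is the centre of the pocket's floor, 21 mm above the bench; x, y, z are the stand's axes.
- gate (a joint): Travel of the sprung air gate in m: 0 shut (as at the start), 0.060 fully open, 0.030 half. It grows as the gate slides along the stand's +y axis, towards the spring housing. The spring always pushes it shut: about 3 N at shut, 7.5 N at half, 12 N fully open (150 N/m), plus 0.5 N friction.
- gate_post (a point): Top centre of the gate's upright round steel post, 16 mm in diameter, 50 mm tall, which moves with the gate; its top is 88 mm above the bench, 53 mm above the stand's top. The thin gate plate (40 by 64 mm) and two low guides (7 mm high) lie around its foot. When shut it stands at stand x = +43, y = -50 mm.
- half_mark (a point): Tip of the half-way fin: a small fixed dark fin, 4 mm thick, standing 16 mm above the stand's top on the guide beyond the gate (stand x = +68, y = -20 mm). At half travel the post's centre is level with it along the stand's y. Axes are the stand's.
- wire_ring: Bystander: a brass ring lying flat, 44 mm across, 10 mm high. Origin: centre of the underside.
- doming_block: Bystander: a dark steel cube, 45 by 45 by 40 mm high. Origin: centre of the underside.
- pliers: Bystander: small pliers lying flat with black handles, about 130 mm long, 16 mm high. Origin: near the pivot, on the bench; jaws along +x.
- handpiece: Bystander: a rotary handpiece lying down, 125 mm long along its x, 23 mm high. Origin: under the middle of its body.
- tin: Bystander: a round aluminium tin, 60 mm across, 45 mm high. Origin: centre of the underside.
- charcoal_block: Bystander: a black soldering block, 70 by 110 by 30 mm high. Origin: centre of the underside.

How it is judged:
By the outcome, as a careful person would: the job done as asked, in the order asked, and still so for the second after the job is handed in, while the arm keeps its last pose, push and grip.
It also fails if it takes over 72 s, if anything falls off the work surface, if the arm or the gripper's body presses on something with over 40 N, if the wrist force passes 120 N, or if a joint passes its speed limit or range.

## Working session

There is one attempt and no reset: what is moved stays moved. The work goes in short steps, Python scripts to look and compute and a tool call to move; the robot and the scene stay as the last step left them, time stands still between calls to the robot, and variables do not carry over. Pictures are saved under pics/ and viewed, at most 10 in all, crops included, and the job is handed in when it is done.

Besides the shell and the picture viewer there is one more tool, called after "Call:" by a JSON object that holds its "api" and its "payload". jog_arm: Moves the arm, as the interface text tells. Its arguments: {"type":"object","properties":{"moves":{"type":"array"}},"required":["moves"]}

```bash
mkdir -p pics; ls; cat > h.py <<'E'
from plant import *
import numpy as np, cv2
def pts(f,mask=None):
    d=f["depth"]; v,u=np.nonzero((d>0)&(mask if mask is not None else True))
    z=d[v,u]; c=np.stack([(u-f["cx"])/f["fx"]*z,(v-f["cy"])/f["fy"]*z,z],1)
    return (c-np.array(f["t"]))@np.array(f["R"])
E
python3 - <<'E'
from h import *
s=state(); print(s)
fs={n:grab_frame(n) for n in("top","scene")}
for n,f in fs.items():
    cv2.imwrite(f"pics/{n}0.png",f["color"])
    print(n,f["fx"],np.round(f["R"],3).tolist(),np.round(f["t"],3))
f=fs["top"]
for n in ["tall_flask","middle_flask","short_flask","stand","gate","gate_post","half_mark","pocket1","wire_ring","doming_block","pliers","handpiece","tin","charcoal_block"]:
    for r in regions_of(n,f)[:3]:
        p=pts(f,r["pixels"]); 
        if len(p)==0: print(n,r["rect"]);continue
        zt=np.percentile(p[:,2],95); q=p[p[:,2]>zt-.006]
        print(n,round(r["p"],2),np.round(r["rect"]),len(p),"ztop",round(zt,3),"topc",np.round((q[:,:2].min(0)+q[:,:2].max(0))/2,3),np.round(q.mean(0),3))
E
```

```text
pics
{'time': 0.0, 'joint_pos': array([ 1.22297492e+00,  5.33934569e-02,  1.61428717e+00,  3.00972639e-05,
        1.47599782e+00, -1.19010934e-01]), 'joint_vel': array([-0.00129115,  0.00093643,  0.00014938,  0.0003077 ,  0.00152828,
       -0.00088099]), 'joint_efforts': array([-9.09307764e-04, -3.93668675e+01, -3.70179713e+01, -8.69686505e-05,
        6.86953063e-03,  3.91529966e-06]), 'tool_pos': array([0.14154759, 0.60812513, 0.23004441]), 'tool_rot': array([-2.55797713e-04,  1.14157201e-01,  9.93462151e-01, -1.01114991e-03]), 'contact_force': array([-0.48161491,  0.22221035,  0.79482273]), 'ft_torque': array([0.04374598, 0.01351089, 0.00063794]), 'grasp_force': 0.0, 'gripper_width': 1.0015015898567103}
top 400.03279687554686 [[-0.025, -1.0, -0.004], [-0.992, 0.025, -0.127], [0.127, 0.001, -0.992]] [0.013 0.561 0.872]
scene 401.0318151673597 [[0.817, 0.576, -0.015], [0.349, -0.516, -0.782], [-0.458, 0.634, -0.623]] [-0.444 -0.133  1.302]
tall_flask 0.57 [191. 260.  23.  18.] 358 ztop 0.086 topc [0.457 0.178] [0.457 0.177 0.084]
middle_flask 0.98 [143. 229.  30.  24.] 407 ztop 0.
[... 1132 characters left out ...]
044 topc [0.627 0.302] [0.627 0.302 0.041]
pliers 0.98 [137. 290.  62.  20.] 473 ztop 0.02 topc [0.392 0.31 ] [0.388 0.33  0.017]
handpiece 0.58 [267. 122.  53.  12.] 432 ztop 0.025 topc [0.785 0.002] [ 0.784 -0.006  0.023]
handpiece 0.46 [363. 218. 159. 120.] 9431 ztop 0.055 topc [ 0.608 -0.178] [ 0.614 -0.162  0.061]
tin 0.61 [189. 134.  29.  24.] 578 ztop 0.049 topc [0.757 0.187] [0.756 0.188 0.047]
tin 0.23 [426. 321.  55.  39.] 1774 ztop 0.034 topc [ 0.311 -0.333] [ 0.31  -0.332  0.032]
charcoal_block 0.63 [424. 320.  54.  38.] 1735 ztop 0.034 topc [ 0.311 -0.333] [ 0.31  -0.333  0.032]
charcoal_block 0.48 [362. 218. 156. 118.] 9389 ztop 0.055 topc [ 0.608 -0.178] [ 0.614 -0.162  0.061]
```

```bash
python3 - <<'E'
import cv2
i=cv2.imread("pics/top0.png"); cv2.imwrite("pics/top0c.png",cv2.resize(i[110:320,100:460],None,fx=2.2,fy=2.2,interpolation=cv2.INTER_CUBIC))
E
```

```text
(no output)
```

View pics/top0c.png

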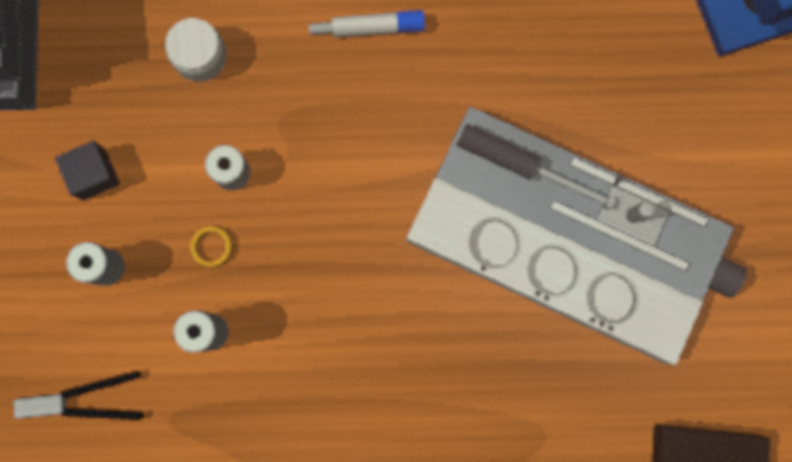

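View pics/scene0.png

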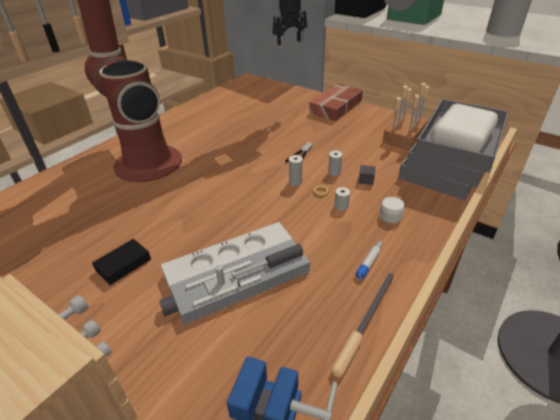

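The top crop shows the tall flask at (188,260) full-frame px, the middle at (139,229), the short at (202,184), and the stand at about (362,218). Pocket 1 with one rivet is on the housing side (325,220), with 2 and 3 to its right. The gate post is at about (394,206). Next I fit the stand's pose.

```bash
cat > fit.py <<'E'
from h import *
from scipy.optimize import minimize
def standfit(f,r=None):
    r=r or regions_of("stand",f)[0]
    k=cv2.dilate(r["pixels"].astype(np.uint8),np.ones((9,9)))>0
    p=pts(f,k); 
    h=np.median(p[(p[:,2]>.025)&(p[:,2]<.047),2]); q=p[abs(p[:,2]-h)<.005][:,:2]
    return p,h,q
def S2W(s,p):
    c,n=np.cos(s[2]),np.sin(s[2]); p=np.atleast_2d(p)
    return np.stack([s[0]+c*p[:,0]-n*p[:,1],s[1]+n*p[:,0]+c*p[:,1]],1)
def W2S(s,p):
    c,n=np.cos(s[2]),np.sin(s[2]); d=np.atleast_2d(p)-s[:2]
    return np.stack([c*d[:,0]+n*d[:,1],-n*d[:,0]+c*d[:,1]],1)
E
python3 - <<'E'
from fit import *
f=grab_frame("top"); p,h,q=standfit(f); print("h",h,len(q))
def cost(s):
    l=W2S(s,q); o=(np.clip(abs(l[:,0]-.0005)-.0775,0,None)+np.clip(abs(l[:,1])-.15,0,None))
    # gap at edges: quantiles
    e=0
    m=abs(l[:,1])<.13
    xs=np.percentile(l[m,0],[.7,99.3]); n=abs(l[:,0])<.06; ys=np.percentile(l[n,1],[.7,99.3])
    return np.minimum(o,.004).mean()*50+abs(xs[0]+.077+xs[1]-.078)+abs(ys.sum())
best=min((minimize(cost,[.61,-.178,y],method="Nelder-Mead",options=dict(xatol=1e-5,fatol=1e-8,maxiter=2000)) for y in(-.4,-.43,-.46)),key=lambda r:r.fun)
s=best.x; print(s,best.fun)
l=W2S(s,p[:,:2])
print(np.percentile(l[abs(p[:,2]-h)<.005],[.5,99.5],axis=0))
for i,y in enumerate((.066,0,-.066)):
    m=(p[:,2]<h-.008)&(np.hypot(l[:,0]+.042,l[:,1]-y)<.03); a=l[m]
    print("pocket",i+1,m.sum(),a.mean(0),np.ptp(a,axis=0),(a.min(0)+a.max(0))/2,np.median(p[m,2]), "world nominal",S2W(s,[-.042,y]))
m=(p[:,2]>.08); print("post",m.sum(),l[m].mean(0),p[m].mean(0),S2W(s,[.043,-.05]))
m=(l[:,1]>.06)&(l[:,1]<.145)&(p[:,2]>h+.015)&(l[:,0]>0);print("housing",l[m].min(0),l[m].max(0),np.median(p[m,2]))
m=(abs(l[:,1]+.02)<.01)&(abs(l[:,0]-.068)<.012)&(p[:,2]>h+.01);print("fin",m.sum(),l[m].mean(0) if m.any() else 0)
E
```

```text
h 0.0369581415439177 6795
[ 0.54166317 -0.21053677 -0.48810787] 0.011548534364361793
[[-0.07696977 -0.16074418]
 [ 0.07880162  0.16062534]]
pocket 1 311 [-0.04143251  0.07489506] [0.04626847 0.04187845] [-0.0413343   0.07435023] 0.02308953942667253 world nominal [[ 0.53551892 -0.132548  ]]
pocket 2 308 [-0.04055768  0.00833767] [0.04572155 0.04164113] [-0.03987715  0.00802378] 0.022630586706156246 world nominal [[ 0.50456785 -0.19084064]]
pocket 3 319 [-0.03902292 -0.05805241] [0.04601518 0.0424736 ] [-0.03874778 -0.05772053] 0.022602935232721232 world nominal [[ 0.47361679 -0.24913328]]
post 50 [ 0.04352725 -0.03623343] [ 0.56311551 -0.26295127  0.08839396] [[ 0.55619392 -0.27486295]]
housing [0.02839442 0.0610483 ] [0.05407082 0.14498057] 0.06025619170597481
fin 0 0
```

```bash
python3 - <<'E'
from fit import *
w=grab_frame("wrist"); R=np.array(w["R"]);t=np.array(w["t"]); s=state()
from scipy.spatial.transform import Rotation as Ro
q=s["tool_rot"]; T=Ro.from_quat([*q[1:],q[0]])
print("cam in tool",T.inv().apply(-R.T@t-s["tool_pos"]),"cam axis in tool",T.inv().apply(R[2]), "img x",T.inv().apply(R[0]),w["fx"])
s=[0.54166317,-0.21053677,-0.48810787]
src=np.array([[-.042,.066],[-.042,0],[-.042,-.066],[.043,-.05]]);
dst=S2W(s,[[-.0413,.0743],[-.0399,.008],[-.0387,-.0577],[.0435,-.0362]])
a,b=src-src.mean(0),dst-dst.mean(0); y=np.arctan2((a[:,0]*b[:,1]-a[:,1]*b[:,0]).sum(),(a*b).sum())
S=np.array([0,0,y]); S[:2]=dst.mean(0)-S2W(S,[src.mean(0)])[0]; print(S,(S2W(S,src)-dst)*1000); print(S2W(S,src))
E
```

```text
cam in tool [ 0.07134209 -0.00083767 -0.14264274] cam axis in tool [-2.80282195e-01  4.44236615e-04  9.59917545e-01] img x [-1.54559743e-04  9.99999859e-01 -5.07915392e-04] 345.1042459728636
[ 0.5475723  -0.20210662 -0.45810668] [[-0.93810095  1.20827286]
 [-0.2714107   1.22757948]
 [ 0.29055057  0.62316193]
 [ 0.91896107 -3.05901428]]
[[ 0.53909141 -0.12433726]
 [ 0.50990286 -0.18353209]
 [ 0.4807143  -0.24272692]
 [ 0.56402609 -0.26596798]]
```

Call:
{"api": "jog_arm", "payload": {"moves": [[[8.54, 0, 0, 0, 0, 0, 0.12], [8.54, 0, 0, 0, 0, 0, 0.12], [8.54, 0, 0, 0, 0, 0, 0.12], [8.54, 0, 0, 0, 0, 0, 0.12], [8.54, 0, 0, 0, 0, 0, 0.12], [8.54, 0, 0, 0, 0, 0, 0.12], [8.54, 0, 0, 0, 0, 0, 0.12], [8.54, 0, 0, 0, 0, 0, 0.12], [8.54, 0, 0, 0, 0, 0, 0.12], [8.54, 0, 0, 0, 0, 0, 0.12], [8.54, 0, 0, 0, 0, 0, 0.12], [8.54, 0, 0, 0, 0, 0, 0.12], [8.54, 0, 0, 0, 0, 0, 0.12], [8.54, 0, 0, 0, 0, 0, 0.12], [8.54, 0, 0, 0, 0, 0, 0]]]}}

```text
time: 2.2
tool_pos: [0.1418, 0.6087, 0.2313]
tool_rot: [0.0, 0.817, 0.577, -0.0]
contact_force: [-0.3, 0.7, -0.5]
gripper_width: 0.995
grasp_force: 0.0
```

```bash
cat >> fit.py <<'E'
from scipy.spatial.transform import Rotation as Ro
def tool():
    s=state(); q=s["tool_rot"]; return s,Ro.from_quat([*q[1:],q[0]])
def to(x,y,z):
    s,T=tool(); d=T.inv().apply(np.array([x,y,z])-s["tool_pos"])*100
    ya=T.apply([0,1,0]); 
    print("t",round(s["time"],2),"pos",np.round(s["tool_pos"],4),"yang",round(np.arctan2(ya[1],ya[0]),4),"tilt",np.round(T.apply([0,0,1])[:2],4),"w",round(s["gripper_width"],3),"gf",round(s["grasp_force"],1),"F",np.round(s["contact_force"],1),"j",np.round(s["joint_pos"],2)); print("  shift cm",np.round(d,2))
def flask(f,h,xy):
    "top disc centre of a flask of height h near xy"
    p=pts(f); m=(abs(p[:,2]-h)<.006)&(np.hypot(*(p[:,:2]-xy).T)<.04)
    c,r=cv2.minEnclosingCircle(p[m][:,:2].astype(np.float32)); return np.round(c,4),round(r,4),np.round(p[m].mean(0),4),m.sum()
E
python3 - <<'E'
from fit import *
to(.457,.178,.20)
E
```

```text
t 2.2 pos [0.1418 0.6087 0.2313] yang -0.3399 tilt [ 0. -0.] w 0.995 gf 0.0 F [-0.3  0.7 -0.5] j [ 1.22  0.05  1.61 -0.    1.48  1.56]
  shift cm [-30.09  44.08   3.13]
```

Call:
{"api": "jog_arm", "payload": {"moves": [[[8.54, 0, 0, 0, 0, 0, 0.118], [8.54, -2.3, 3.4, -0.6, 0, 0, 0], [8.54, -2.3, 3.4, -0.6, 0, 0, 0], [8.54, -2.3, 3.4, -0.6, 0, 0, 0], [8.54, -2.3, 3.4, -0.6, 0, 0, 0], [8.54, -2.3, 3.4, -0.6, 0, 0, 0], [8.54, -2.3, 3.4, -0.6, 0, 0, 0], [8.54, -2.3, 3.4, -0.6, 0, 0, 0], [8.54, -2.3, 3.4, -0.6, 0, 0, 0], [8.54, -2.3, 3.4, -0.6, 0, 0, 0], [8.54, -2.3, 3.4, -0.6, 0, 0, 0], [8.54, -2.3, 3.4, -0.6, 0, 0, 0], [8.54, -2.3, 3.4, -0.6, 0, 0, 0], [8.54, -2.3, 3.4, -0.6, 0, 0, 0], [8.54, -2.3, 3.4, -0.6, 0, 0, 0], [8.54, -2.3, 3.4, -0.6, 0, 0, 0], [8.54, -2.3, 3.4, -0.6, 0, 0, 0], [8.54, -2.3, 3.4, -0.6, 0, 0, 0], [8.54, -2.3, 3.4, -0.6, 0, 0, 0], [8.54, 0, 0, 0, 0, 0, 0]]]}}

```text
time: 3.87
tool_pos: [0.5112, -0.0381, 0.3399]
tool_rot: [0.001, 0.85, 0.528, -0.0]
contact_force: [-0.1, 0.6, -0.9]
gripper_width: 0.998
grasp_force: 0.0
```

```bash
python3 - <<'E'
from fit import *
to(.457,.178,.15)
f=grab_frame("wrist"); cv2.imwrite("pics/w1.png",f["color"]); np.savez("w1.npz",depth=f["depth"],color=f["color"],R=f["R"],t=f["t"],fx=f["fx"],fy=f["fy"],cx=f["cx"],cy=f["cy"])
S=[0.5476,-0.2021,-0.4581]
p=pts(f); l=W2S(S,p[:,:2]); m=(abs(l[:,0])<.07)&(abs(l[:,1])<.14); print(np.percentile(p[m,2],[5,30,50]))
for i,y in enumerate((.066,0,-.066)):
    m=(p[:,2]<.029)&(np.hypot(l[:,0]+.042,l[:,1]-y)<.03); a=l[m]
    if m.any(): print(i+1,m.sum(),a.mean(0),a.min(0),a.max(0),np.median(p[m,2]))
m=(p[:,2]>.08)&(np.hypot(l[:,0]-.043,l[:,1]+.05)<.03); print("post",m.sum(),l[m].mean(0) if m.any() else 0)
E
```

```text
t 3.87 pos [ 0.5112 -0.0381  0.3399] yang -0.4594 tilt [ 0.0013 -0.0026] w 0.998 gf 0.0 F [-0.1  0.6 -0.9] j [-0.22 -0.26  1.73 -0.    1.67  0.24]
  shift cm [ 17.   -14.48  18.92]
[0.02101637 0.03464191 0.03570779]
1 899 [-0.04376845  0.06708744] [-0.0696952   0.04527967] [-0.02082101  0.09033139] 0.02098064599839157
2 793 [-0.0445291  -0.00020585] [-0.06872582 -0.02135966] [-0.02179758  0.02326601] 0.02094642633449202
3 697 [-0.04517719 -0.06735559] [-0.06903756 -0.08734096] [-0.02215791 -0.04510095] 0.020983109053895423
post 0 0
```

View pics/w1.png

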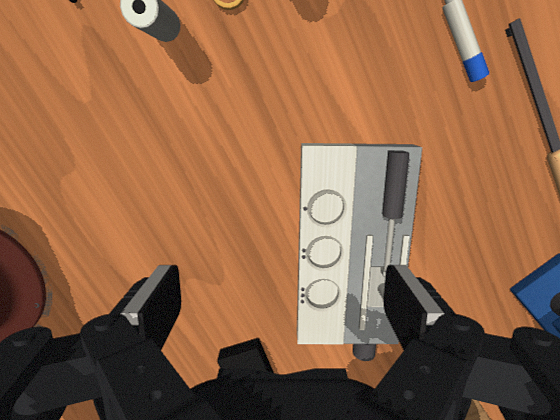

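The wrist view shows the three pockets at (325,207), (323,252), (321,293), with 1, 2 and 3 rivets respectively. The housing is at the top and the post is hidden by the finger.

```bash
python3 - <<'E'
from fit import *
f=np.load("w1.npz"); f={k:f[k] for k in f}
S=[0.5476,-0.2021,-0.4581]
p=pts(f); l=W2S(S,p[:,:2])
top=(abs(p[:,2]-.0353)<.004)&(abs(l[:,0])<.1)&(abs(l[:,1])<.165); a=l[top]
# edges in bins
for lo in np.arange(-.13,.14,.04):
    b=a[(a[:,1]>lo)&(a[:,1]<lo+.02)]; print("y",round(lo+.01,2),"x",b[:,0].min().round(4),b[:,0].max().round(4))
for lo in np.arange(-.07,.07,.03):
    b=a[(a[:,0]>lo)&(a[:,0]<lo+.015)]; print("x",round(lo,2),"y",b[:,1].min().round(4),b[:,1].max().round(4))
m=(p[:,2]>.055)&(abs(l[:,0]-.043)<.03)&(l[:,1]>.02)&(l[:,1]<.16); print("housing",l[m].min(0),l[m].max(0))
print(flask(f,.082,[.457,.178]))
E
```

```text
y -0.12 x -0.082 0.0654
y -0.08 x -0.0812 0.0452
y -0.04 x -0.0803 0.0405
y 0.0 x -0.0808 0.0741
y 0.04 x -0.0799 0.0752
y 0.08 x -0.0791 0.0749
y 0.12 x -0.0796 0.0748
x -0.07 y -0.1456 0.1538
x -0.04 y -0.1459 0.1528
x -0.01 y -0.147 0.1528
x 0.02 y -0.1649 0.1527
x 0.05 y -0.1466 0.1525
housing [0.02826564 0.06327231] [0.05123166 0.14778849]
(array([0.4542, 0.1787]), 0.02, array([0.4531, 0.1739, 0.0822]), np.int64(953))
```

Call:
{"api": "jog_arm", "payload": {"moves": [[[8.54, 2.4, -2.1, 2.4, 0, 0, 0], [8.54, 2.4, -2.1, 2.4, 0, 0, 0], [8.54, 2.4, -2.1, 2.4, 0, 0, 0], [8.54, 2.4, -2.1, 2.4, 0, 0, 0], [8.54, 2.4, -2.1, 2.4, 0, 0, 0], [8.54, 2.4, -2.1, 2.4, 0, 0, 0], [8.54, 2.4, -2.1, 2.4, 0, 0, 0], [8.54, 0, 0, 0, 0, 0, 0]]]}}

```text
time: 4.58
tool_pos: [0.4451, 0.187, 0.1654]
tool_rot: [-0.003, 0.846, 0.533, -0.004]
contact_force: [-1.0, -0.9, -0.2]
gripper_width: 1.002
grasp_force: 0.0
```

```bash
python3 - <<'E'
from fit import *
f=grab_frame("wrist"); c=flask(f,.082,[.456,.178]); print(c)
to(*c[0],.025)
print("mid",flask(f,.066,[.527,.287]));print("short",flask(f,.05,[.626,.153]))
t=grab_frame("top")
for h,xy in((.082,[.457,.178]),(.067,[.527,.287]),(.051,[.626,.153])): print(flask(t,h,xy))
E
```

```text
(array([0.4543, 0.1797]), 0.02, array([0.4548, 0.1806, 0.0822]), np.int64(2524))
t 4.63 pos [0.4471 0.1854 0.1678] yang -0.4481 tilt [-0.0065 -0.0011] w 1.0 gf 0.0 F [-0.1 -0.6  0.3] j [ 0.24 -0.24  2.    0.    1.4   0.69]
  shift cm [-0.15  0.97 14.27]
mid (array([0.5255, 0.2899]), 0.02, array([0.5229, 0.2852, 0.0663]), np.int64(2494))
short (array([0.6244, 0.1555]), 0.0209, array([0.6229, 0.1569, 0.05  ]), np.int64(2552))
(array([0.4567, 0.177 ]), 0.0201, array([0.4564, 0.1763, 0.0837]), np.int64(286))
(array([0.5395, 0.2934]), 0.0131, array([0.5405, 0.293 , 0.0675]), np.int64(44))
(array([0.6266, 0.1532]), 0.0201, array([0.6259, 0.1527, 0.0518]), np.int64(244))
```

Call:
{"api": "jog_arm", "payload": {"moves": [[[8.54, -0.1, 0.5, 3.5, 0, 0, 0], [8.54, 0, 0.4, 3.5, 0, 0, 0], [8.54, 0, 0, 3.5, 0, 0, 0], [8.54, 0, 0, 3.5, 0, 0, 0], [8.54, 0, 0, 0, 0, 0, 0], [8.54, 0, 0, 0, 0, 0, 0]]]}}

```text
time: 5.18
tool_pos: [0.4579, 0.1774, 0.031]
tool_rot: [-0.0, 0.849, 0.529, -0.001]
contact_force: [0.5, 0.7, 0.5]
gripper_width: 1.003
grasp_force: 0.0
```

```bash
python3 - <<'E'
from fit import *
to(.4543,.1797,.025)
f=grab_frame("wrist"); print(flask(f,.082,[.456,.178]))
E
```

```text
t 5.18 pos [0.4579 0.1774 0.031 ] yang -0.4561 tilt [-0.0027 -0.0007] w 1.003 gf 0.0 F [0.5 0.7 0.5] j [ 0.22 -0.05  2.07 -0.    1.12  0.67]
  shift cm [ 0.04 -0.42  0.6 ]
(array([0.4547, 0.1796]), 0.0204, array([0.457 , 0.1839, 0.082 ]), np.int64(9907))
```

Call:
{"api": "jog_arm", "payload": {"moves": [[[8.54, 0, -0.4, 0.5, 0, 0, 0], [8.54, 0, 0, 0, 0, 0, 0], [3, 0, 0, 0, 0, 0, 0], [3, 0, 0, 0, 0, 0, 0], [3, 0, 0, 0, 0, 0, 0], [3, 0, 0, 0, 0, 0, 0], [3, 0, 0, 0, 0, 0, 0], [3, 0, 0, 0, 0, 0, 0], [3, 0, 0, 0, 0, 0, 0], [3, 0, 0, 0, 0, 0, 0]]]}}

```text
time: 6.07
tool_pos: [0.4554, 0.1802, 0.0271]
tool_rot: [-0.0, 0.849, 0.529, 0.0]
contact_force: [-2.5, 0.6, 6.0]
gripper_width: 0.456
grasp_force: 60.1
```

```bash
python3 - <<'E'
from fit import *
f=grab_frame("wrist"); c=flask(f,.082,[.4545,.1796]); print(c); to(*c[0],.18)
E
```

```text
(array([0.4546, 0.1798]), 0.0401, array([0.4575, 0.1862, 0.082 ]), np.int64(12931))
t 6.12 pos [0.4554 0.1802 0.0272] yang -0.456 tilt [0.0006 0.0004] w 0.455 gf 60.1 F [-2.  -0.2  5.3] j [ 0.22 -0.05  2.08  0.    1.11  0.68]
  shift cm [ -0.06  -0.05 -15.28]
```

Call:
{"api": "jog_arm", "payload": {"moves": [[[3, 0, 0, -3, 0, 0, 0], [3, 0, 0, -4, 0, 0, 0], [3, -2.3, 2, -2, 0, 0, 0], [3, -2.9, 2.6, 0, 0, 0, 0], [3, -2.9, 2.6, 0, 0, 0, 0], [3, -2.9, 2.6, 0, 0, 0, 0], [3, -2.9, 2.6, 0, 0, 0, 0], [3, -2.9, 2.6, 0, 0, 0, 0], [3, -2.9, 2.6, 0, 0, 0, 0], [3, -2.9, 2.6, 0, 0, 0, 0], [3, -0.8, 0.5, 1, 0, 0, 0], [3, 0, 0, 0, 0, 0, 0], [3, 0, 0, 0, 0, 0, 0], [3, 0, 0, 0, 0, 0, 0]]]}}

```text
time: 7.28
tool_pos: [0.5369, -0.1201, 0.1053]
tool_rot: [-0.001, 0.848, 0.529, -0.001]
contact_force: [-0.3, -0.0, -2.4]
gripper_width: 0.456
grasp_force: 61.4
```

```bash
python3 - <<'E'
from fit import *
S=[.5461,-.1983,-.467]
to(*S2W(S,[-.042,.066])[0],.048)
f=grab_frame("wrist"); cv2.imwrite("pics/w2.png",f["color"])
p=pts(f); l=W2S(S,p[:,:2])
for i,y in enumerate((.066,0,-.066)):
    m=(p[:,2]<.029)&(p[:,2]>.015)&(np.hypot(l[:,0]+.042,l[:,1]-y)<.03); a=l[m]
    if m.any(): print(i+1,m.sum(),a.min(0),a.max(0),np.median(p[m,2]))
top=(abs(p[:,2]-.0353)<.004)&(abs(l[:,0])<.1)&(abs(l[:,1])<.165); a=l[top]
for lo in (0,.04,.08,.12):
    b=a[(a[:,1]>lo)&(a[:,1]<lo+.02)]; print("y",lo,"x",b[:,0].min().round(4) if len(b) else 0,b[:,0].max().round(4) if len(b) else 0)
E
```

```text
t 7.28 pos [ 0.5369 -0.1201  0.1053] yang -0.4554 tilt [-0.0019  0.0011] w 0.456 gf 61.4 F [-0.3 -0.  -2.4] j [-0.36 -0.01  1.9   0.    1.26  0.1 ]
  shift cm [0.03 0.15 5.73]
1 2066 [-0.06617656  0.05480385] [-0.01814915  0.08737775] 0.02097477708842803
y 0 x 0.0236 0.0774
y 0.04 x -0.0772 0.0774
y 0.08 x -0.0771 0.0779
y 0.12 x -0.0772 0.0779
```

View pics/w2.png

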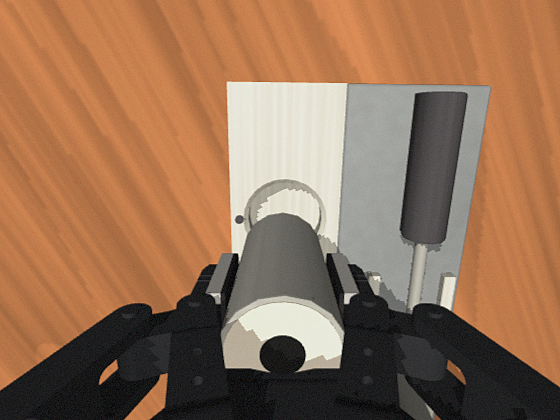

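The wrist view shows pocket 1 (one rivet) right under the flask. The measured pocket centre agrees with the fit to under 1 mm.

Call:
{"api": "jog_arm", "payload": {"moves": [[[3, 0.05, 0.15, 2, 0, 0, 0], [3, 0, 0, 1.2, 0, 0, 0], [3, 0, 0, 0.8, 0, 0, 0], [3, 0, 0, 0.8, 0, 0, 0], [3, 0, 0, 0.5, 0, 0, 0], [3, 0, 0, 0.3, 0, 0, 0], [3, 0, 0, 0, 0, 0, 0], [3, 0, 0, 0, 0, 0, 0]]]}}

```text
time: 8.0
tool_pos: [0.5396, -0.1216, 0.0506]
tool_rot: [0.0, 0.849, 0.529, 0.0]
contact_force: [-0.6, 0.2, -2.3]
gripper_width: 0.454
grasp_force: 61.4
```

```bash
python3 - <<'E'
from fit import *
S=[.5461,-.1983,-.467]
to(*S2W(S,[-.042,.066])[0],.048)
f=grab_frame("wrist"); p=pts(f); q=p[(p[:,2]>.095)&(np.hypot(*(p[:,:2]-S2W(S,[-.042,.066])[0]).T)<.018)]; print(np.median(q[:,2]),len(q))
E
```

```text
t 8.0 pos [ 0.5396 -0.1216  0.0506] yang -0.456 tilt [ 0.0004 -0.0001] w 0.454 gf 61.4 F [-0.6  0.2 -2.3] j [-0.36  0.07  1.92 -0.    1.16  0.1 ]
  shift cm [ 0.04 -0.16  0.26]
0.10637513580623478 13174
```

Call:
{"api": "jog_arm", "payload": {"moves": [[[3, 0, -0.1, 0.25, 0, 0, 0], [3, 0, 0, 0, 0, 0, 0], [5.6, 0, 0, 0, 0, 0, 0], [5.6, 0, 0, 0, 0, 0, 0], [5.6, 0, 0, 0, 0, 0, 0], [5.6, 0, 0, 0, 0, 0, 0], [5.6, 0, 0, -2, 0, 0, 0], [5.6, 0, 0, -3.5, 0, 0, 0], [5.6, 0, 0, -3.5, 0, 0, 0]]]}}

```text
time: 8.8
tool_pos: [0.5371, -0.1206, 0.1373]
tool_rot: [-0.002, 0.849, 0.529, -0.001]
contact_force: [1.1, -0.8, 0.4]
gripper_width: 0.658
grasp_force: 0.0
```

```bash
python3 - <<'E'
from fit import *
S=[.5461,-.1983,-.467]
f=grab_frame("wrist"); p=pts(f); l=W2S(S,p[:,:2]);m=(p[:,2]>.095)&(p[:,2]<.11)&(np.hypot(l[:,0]+.042,l[:,1]-.066)<.03); print(np.median(p[m,2]),l[m].min(0),l[m].max(0))
to(.5255,.2899,.17)
E
```

```text
0.10331012212018062 [-0.06130478  0.04396536] [-0.02187839  0.08477503]
t 8.85 pos [ 0.5424 -0.1224  0.1473] yang -0.4558 tilt [ 0.0109 -0.004 ] w 0.659 gf 0.0 F [ 3.9 -0.4  5. ] j [-0.36 -0.05  1.86  0.    1.32  0.1 ]
  shift cm [ 36.28 -19.64  -2.46]
```

Call:
{"api": "jog_arm", "payload": {"moves": [[[8.54, 3.6, -1.95, -0.3, 0, 0, 0], [8.54, 3.6, -1.95, 0, 0, 0, 0], [8.54, 3.6, -1.95, 0, 0, 0, 0], [8.54, 3.6, -1.95, 0, 0, 0, 0], [8.54, 3.6, -1.95, 0, 0, 0, 0], [8.54, 3.6, -1.95, 0, 0, 0, 0], [8.54, 3.6, -1.95, 0, 0, 0, 0], [8.54, 3.6, -1.95, 0, 0, 0, 0], [8.54, 3.6, -1.95, 0, 0, 0, 0], [8.54, 3.6, -1.95, 0, 0, 0, 0], [8.54, 0, 0, 0, 0, 0, 0], [8.54, 0, 0, 0, 0, 0, 0], [8.54, 0, 0, 0, 0, 0, 0]]]}}

```text
time: 9.93
tool_pos: [0.5218, 0.288, 0.1406]
tool_rot: [0.0, 0.848, 0.529, -0.0]
contact_force: [-0.4, -0.0, 0.4]
gripper_width: 0.998
grasp_force: 0.0
```

```bash
python3 - <<'E'
from fit import *
f=grab_frame("wrist"); c=flask(f,.066,[.5255,.2899]); print(c); to(*c[0],.026)
E
```

```text
(array([0.5256, 0.2902]), 0.0202, array([0.5261, 0.291 , 0.0662]), np.int64(2744))
t 9.98 pos [0.522  0.2873 0.1407] yang -0.4566 tilt [-0.0001 -0.0005] w 1.0 gf 0.0 F [-0.3 -0.3 -0.3] j [ 0.38  0.06  1.76 -0.    1.32  0.84]
  shift cm [ 0.42  0.2  11.47]
```

Call:
{"api": "jog_arm", "payload": {"moves": [[[8.54, 0.4, 0.15, 3.5, 0, 0, 0], [8.54, 0, 0, 3.5, 0, 0, 0], [8.54, 0, 0, 3, 0, 0, 0], [8.54, 0, 0, 1.4, 0, 0, 0], [8.54, 0, 0, 0, 0, 0, 0], [8.54, 0, 0, 0, 0, 0, 0], [8.54, 0, 0, 0, 0, 0, 0]]]}}

```text
time: 10.57
tool_pos: [0.5268, 0.2911, 0.0292]
tool_rot: [0.0, 0.849, 0.529, 0.002]
contact_force: [0.2, 0.7, 0.4]
gripper_width: 1.0
grasp_force: 0.0
```

```bash
python3 - <<'E'
from fit import *
to(.5256,.2902,.026)
E
```

```text
t 10.57 pos [0.5268 0.2911 0.0292] yang -0.4569 tilt [0.0035 0.0014] w 1.0 gf 0.0 F [0.2 0.7 0.4] j [ 0.38  0.2   1.81 -0.    1.13  0.84]
  shift cm [-0.13 -0.07  0.32]
```

Call:
{"api": "jog_arm", "payload": {"moves": [[[8.54, -0.1, -0.05, 0.25, 0, 0, 0], [8.54, 0, 0, 0, 0, 0, 0], [3, 0, 0, 0, 0, 0, 0], [3, 0, 0, 0, 0, 0, 0], [3, 0, 0, 0, 0, 0, 0], [3, 0, 0, 0, 0, 0, 0], [3, 0, 0, 0, 0, 0, 0], [3, 0, 0, 0, 0, 0, 0], [3, 0, 0, 0, 0, 0, 0], [3, 0, 0, 0, 0, 0, 0]]]}}

```text
time: 11.4
tool_pos: [0.5246, 0.2905, 0.0249]
tool_rot: [0.0, 0.849, 0.529, 0.001]
contact_force: [0.2, -0.1, 3.4]
gripper_width: 0.453
grasp_force: 60.4
```

```bash
python3 - <<'E'
from fit import *
S=[.5461,-.1983,-.467]
to(*S2W(S,[-.042,0])[0],.147)
f=grab_frame("wrist"); p=pts(f); q=p[(abs(p[:,2]-.066)<.003)&(np.hypot(*(p[:,:2]-[.5256,.2902]).T)<.025)]
s,T=tool(); l=T.inv().apply(q-s["tool_pos"]); print("rel tool",l.min(0),l.max(0))
E
```

```text
t 11.4 pos [0.5246 0.2905 0.0249] yang -0.4559 tilt [0.0011 0.0004] w 0.453 gf 60.4 F [ 0.2 -0.1  3.4] j [ 0.38  0.21  1.81 -0.    1.12  0.84]
  shift cm [-42.89  19.26 -12.23]
rel tool [-0.01999989 -0.02272335 -0.04407212] [ 0.0207958   0.02389998 -0.03807524]
```

Call:
{"api": "jog_arm", "payload": {"moves": [[[3, 0, 0, -3, 0, 0, 0], [3, 0, 0, -4, 0, 0, 0], [3, -2, 0.9, -3.5, 0, 0, 0], [3, -3.5, 1.6, -2, 0, 0, 0], [3, -3.7, 1.7, 0, 0, 0, 0], [3, -3.7, 1.7, 0, 0, 0, 0], [3, -3.7, 1.7, 0, 0, 0, 0], [3, -3.7, 1.7, 0, 0, 0, 0], [3, -3.7, 1.7, 0, 0, 0, 0], [3, -3.7, 1.7, 0, 0, 0, 0], [3, -3.7, 1.7, 0, 0, 0, 0], [3, -3.7, 1.7, 0, 0, 0, 0], [3, -3.7, 1.6, 0, 0, 0, 0], [3, -3.7, 1.5, 0, 0, 0, 0], [3, 0, 0, 0, 0, 0, 0], [3, 0, 0, 0, 0, 0, 0], [3, 0, 0, 0, 0, 0, 0]]]}}

```text
time: 12.87
tool_pos: [0.5086, -0.1737, 0.1473]
tool_rot: [-0.001, 0.849, 0.529, -0.0]
contact_force: [-0.6, -0.2, -1.9]
gripper_width: 0.455
grasp_force: 60.8
```

```bash
python3 - <<'E'
from fit import *
S=[.5461,-.1983,-.467]
to(*S2W(S,[-.042,0])[0],.0459)
E
```

```text
t 12.87 pos [ 0.5086 -0.1737  0.1473] yang -0.4566 tilt [-0.0021  0.0017] w 0.455 gf 60.8 F [-0.6 -0.2 -1.9] j [-0.47 -0.09  1.9   0.    1.34 -0.01]
  shift cm [-0.52  0.28 10.13]
```

Call:
{"api": "jog_arm", "payload": {"moves": [[[3, -0.5, 0.1, 2, 0, 0, 0], [3, 0, 0, 2, 0, 0, 0], [3, 0, 0, 1.5, 0, 0, 0], [3, 0, 0, 0.5, 0, 0, 0], [3, 0, 0, 0, 0, 0, 0], [3, 0, 0, 0, 0, 0, 0], [3, 0, 0, 0, 0, 0, 0]]]}}

```text
time: 13.45
tool_pos: [0.509, -0.179, 0.0898]
tool_rot: [0.001, 0.848, 0.529, 0.001]
contact_force: [0.9, 0.7, -0.7]
gripper_width: 0.453
grasp_force: 60.9
```

```bash
python3 - <<'E'
from fit import *
S=[.5461,-.1983,-.467]
to(*S2W(S,[-.042,0])[0],.0459)
E
```

```text
t 13.45 pos [ 0.509  -0.179   0.0898] yang -0.4549 tilt [ 0.0019 -0.0009] w 0.453 gf 60.9 F [ 0.9  0.7 -0.7] j [-0.48 -0.02  1.93  0.    1.23 -0.02]
  shift cm [-0.06 -0.03  4.39]
```

Call:
{"api": "jog_arm", "payload": {"moves": [[[3, 0, 0, 1.2, 0, 0, 0], [3, 0, 0, 1, 0, 0, 0], [3, 0, 0, 0.8, 0, 0, 0], [3, 0, 0, 0.7, 0, 0, 0], [3, 0, 0, 0.5, 0, 0, 0], [3, 0, 0, 0.1, 0, 0, 0], [3, 0, 0, 0, 0, 0, 0], [3, 0, 0, 0, 0, 0, 0]]]}}

```text
time: 14.12
tool_pos: [0.5078, -0.1792, 0.0459]
tool_rot: [-0.001, 0.849, 0.529, -0.0]
contact_force: [-4.3, 2.3, 5.4]
gripper_width: 0.452
grasp_force: 61.6
```

```bash
python3 - <<'E'
from fit import *
S=[.5461,-.1983,-.467]; c=S2W(S,[-.042,0])[0]
to(*c,.0459)
f=grab_frame("wrist"); p=pts(f); q=p[(abs(p[:,2]-.087)<.008)&(np.hypot(*(p[:,:2]-c).T)<.016)]; print(np.median(q[:,2]),len(q))
E
```

```text
t 14.12 pos [ 0.5078 -0.1792  0.0459] yang -0.456 tilt [-0.0015  0.0007] w 0.452 gf 61.6 F [-4.3  2.3  5.4] j [-0.48  0.04  1.95 -0.    1.15 -0.02]
  shift cm [ 0.02  0.08 -0.  ]
0.08748526090087713 6070
```

Call:
{"api": "jog_arm", "payload": {"moves": [[[5.6, 0, 0, 0, 0, 0, 0], [5.6, 0, 0, 0, 0, 0, 0], [5.6, 0, 0, 0, 0, 0, 0], [5.6, 0, 0, 0, 0, 0, 0], [5.6, 0, 0, -2, 0, 0, 0], [5.6, 0, 0, -4, 0, 0, 0], [5.6, 0, 0, -4, 0, 0, 0]]]}}

```text
time: 14.75
tool_pos: [0.5065, -0.1785, 0.1444]
tool_rot: [-0.002, 0.849, 0.529, -0.001]
contact_force: [1.4, -0.7, 0.1]
gripper_width: 0.659
grasp_force: 0.0
```

```bash
python3 - <<'E'
from fit import *
S=[.5461,-.1983,-.467]
f=grab_frame("wrist"); p=pts(f); l=W2S(S,p[:,:2])
for h,y in((.103,.066),(.087,0)):
    m=(abs(p[:,2]-h)<.006)&(np.hypot(l[:,0]+.042,l[:,1]-y)<.03); print(np.median(p[m,2]),l[m].min(0),l[m].max(0))
to(.6244,.1555,.145)
E
```

```text
0.1033938192740953 [-0.06123067  0.04462507] [-0.02171509  0.08429152]
0.08731890751938443 [-0.06248009 -0.01947768] [-0.0233841   0.02005124]
t 14.8 pos [ 0.5122 -0.1813  0.1558] yang -0.4558 tilt [ 0.0115 -0.0059] w 0.656 gf 0.0 F [4.2 0.  5.6] j [-0.48 -0.09  1.88  0.    1.34 -0.02]
  shift cm [35.18 -4.76  1.01]
```

Both are seated. Now the short flask.

Call:
{"api": "jog_arm", "payload": {"moves": [[[6.5, 3.9, -0.5, -0.3, 0, 0, 0], [6.5, 3.9, -0.5, 0, 0, 0, 0], [6.5, 3.9, -0.5, 0, 0, 0, 0], [6.5, 3.9, -0.5, 0, 0, 0, 0], [6.5, 3.9, -0.5, 0, 0, 0, 0], [6.5, 3.9, -0.5, 0, 0, 0, 0], [6.5, 3.9, -0.5, 0, 0, 0, 0], [6.5, 3.9, -0.5, 0, 0, 0, 0], [6.5, 3.8, -0.5, 0, 0, 0, 0], [6.5, 0, 0, 0, 0, 0, 0], [6.5, 0, 0, 0, 0, 0, 0], [6.5, 0, 0, 0, 0, 0, 0]]]}}

```text
time: 15.8
tool_pos: [0.6217, 0.1547, 0.1481]
tool_rot: [0.0, 0.849, 0.529, -0.0]
contact_force: [0.1, -0.1, -0.7]
gripper_width: 0.764
grasp_force: 0.0
```

```bash
python3 - <<'E'
from fit import *
f=grab_frame("wrist"); c=flask(f,.05,[.6244,.1555]); print(c); to(*c[0],.023)
E
```

```text
(array([0.6244, 0.1557]), 0.0201, array([0.6249, 0.1566, 0.0502]), np.int64(2286))
t 15.85 pos [0.6216 0.1541 0.1481] yang -0.4567 tilt [-0.0004 -0.0004] w 0.76 gf 0.0 F [-0.  -0.7 -1.1] j [ 0.13  0.15  1.65 -0.    1.34  0.58]
  shift cm [ 0.28  0.18 12.51]
```

Call:
{"api": "jog_arm", "payload": {"moves": [[[6.5, 0.2, 0.15, 3.5, 0, 0, 0], [6.5, 0, 0, 3.5, 0, 0, 0], [6.5, 0, 0, 3.5, 0, 0, 0], [6.5, 0, 0, 1.8, 0, 0, 0], [6.5, 0, 0, 0, 0, 0, 0], [6.5, 0, 0, 0, 0, 0, 0], [6.5, 0, 0, 0, 0, 0, 0]]]}}

```text
time: 16.43
tool_pos: [0.6255, 0.1552, 0.0276]
tool_rot: [0.001, 0.849, 0.528, 0.001]
contact_force: [0.8, 0.4, 0.6]
gripper_width: 0.762
grasp_force: 0.0
```

```bash
python3 - <<'E'
from fit import *
to(.6244,.1557,.023)
E
```

```text
t 16.43 pos [0.6255 0.1552 0.0276] yang -0.4573 tilt [0.0031 0.0004] w 0.762 gf 0.0 F [0.8 0.4 0.6] j [ 0.13  0.29  1.7  -0.    1.14  0.59]
  shift cm [-0.01 -0.12  0.46]
```

Call:
{"api": "jog_arm", "payload": {"moves": [[[6.5, 0, -0.1, 0.4, 0, 0, 0], [6.5, 0, 0, 0, 0, 0, 0], [3, 0, 0, 0, 0, 0, 0], [3, 0, 0, 0, 0, 0, 0], [3, 0, 0, 0, 0, 0, 0], [3, 0, 0, 0, 0, 0, 0], [3, 0, 0, 0, 0, 0, 0], [3, 0, 0, 0, 0, 0, 0], [3, 0, 0, 0, 0, 0, 0]]]}}

```text
time: 17.18
tool_pos: [0.6242, 0.1566, 0.0229]
tool_rot: [0.0, 0.849, 0.529, 0.001]
contact_force: [0.5, 0.3, 5.6]
gripper_width: 0.449
grasp_force: 60.8
```

```bash
python3 - <<'E'
from fit import *
S=[.5461,-.1983,-.467]
to(*S2W(S,[-.042,-.066])[0],.155)
f=grab_frame("wrist"); p=pts(f); q=p[(abs(p[:,2]-.05)<.003)&(np.hypot(*(p[:,:2]-[.6244,.1557]).T)<.025)]
s,T=tool(); l=T.inv().apply(q-s["tool_pos"]); print("rel tool",l.min(0),l.max(0))
E
```

```text
t 17.18 pos [0.6242 0.1566 0.0229] yang -0.4559 tilt [0.0021 0.0003] w 0.449 gf 60.8 F [0.5 0.3 5.6] j [0.13 0.3  1.71 0.   1.13 0.59]
  shift cm [-41.84   4.37 -13.25]
rel tool [-0.02042141 -0.02198249 -0.03003006] [ 0.01996522  0.0232458  -0.02410077]
```

Call:
{"api": "jog_arm", "payload": {"moves": [[[3, 0, 0, -3, 0, 0, 0], [3, 0, 0, -4, 0, 0, 0], [3, -1, 0.1, -4, 0, 0, 0], [3, -3.5, 0.4, -2, 0, 0, 0], [3, -4, 0.4, 0, 0, 0, 0], [3, -4, 0.4, 0, 0, 0, 0], [3, -4, 0.4, 0, 0, 0, 0], [3, -4, 0.4, 0, 0, 0, 0], [3, -4, 0.4, 0, 0, 0, 0], [3, -4, 0.4, 0, 0, 0, 0], [3, -4, 0.4, 0, 0, 0, 0], [3, -4, 0.4, 0, 0, 0, 0], [3, -4, 0.4, 0, 0, 0, 0], [3, -1.4, 0.2, 0, 0, 0, 0], [3, 0, 0, 0, 0, 0, 0], [3, 0, 0, 0, 0, 0, 0], [3, 0, 0, 0, 0, 0, 0]]]}}

```text
time: 18.65
tool_pos: [0.4771, -0.2377, 0.1508]
tool_rot: [-0.001, 0.849, 0.529, -0.0]
contact_force: [0.4, -0.6, -1.1]
gripper_width: 0.449
grasp_force: 60.6
```

```bash
python3 - <<'E'
from fit import *
S=[.5461,-.1983,-.467]
to(*S2W(S,[-.042,-.066])[0],.0439)
E
```

```text
t 18.65 pos [ 0.4771 -0.2377  0.1508] yang -0.4555 tilt [-0.0009  0.0013] w 0.449 gf 60.6 F [ 0.4 -0.6 -1.1] j [-0.6  -0.1   1.9   0.    1.34 -0.15]
  shift cm [ 0.02  0.2  10.69]
```

Call:
{"api": "jog_arm", "payload": {"moves": [[[3, 0, 0.1, 2, 0, 0, 0], [3, 0, 0, 2.5, 0, 0, 0], [3, 0, 0, 1.5, 0, 0, 0], [3, 0, 0, 0.5, 0, 0, 0], [3, 0, 0, 0, 0, 0, 0], [3, 0, 0, 0, 0, 0, 0], [3, 0, 0, 0, 0, 0, 0]]]}}

```text
time: 19.23
tool_pos: [0.4793, -0.2393, 0.0881]
tool_rot: [0.001, 0.848, 0.529, 0.001]
contact_force: [0.1, -0.2, -0.8]
gripper_width: 0.45
grasp_force: 60.6
```

```bash
python3 - <<'E'
from fit import *
S=[.5461,-.1983,-.467]
to(*S2W(S,[-.042,-.066])[0],.0439)
E
```

```text
t 19.23 pos [ 0.4793 -0.2393  0.0881] yang -0.455 tilt [ 0.0021 -0.0014] w 0.45 gf 60.6 F [ 0.1 -0.2 -0.8] j [-0.6  -0.03  1.94  0.    1.22 -0.15]
  shift cm [ 0.07 -0.09  4.42]
```

Call:
{"api": "jog_arm", "payload": {"moves": [[[3, 0.05, -0.05, 1.2, 0, 0, 0], [3, 0, 0, 1, 0, 0, 0], [3, 0, 0, 0.8, 0, 0, 0], [3, 0, 0, 0.7, 0, 0, 0], [3, 0, 0, 0.5, 0, 0, 0], [3, 0, 0, 0.15, 0, 0, 0], [3, 0, 0, 0, 0, 0, 0], [3, 0, 0, 0, 0, 0, 0]]]}}

```text
time: 19.9
tool_pos: [0.4775, -0.2384, 0.0439]
tool_rot: [-0.001, 0.849, 0.529, -0.001]
contact_force: [-5.8, 2.8, 9.5]
gripper_width: 0.45
grasp_force: 61.7
```

```bash
python3 - <<'E'
from fit import *
S=[.5461,-.1983,-.467]; c=S2W(S,[-.042,-.066])[0]
to(*c,.0439)
f=grab_frame("wrist"); p=pts(f); q=p[(abs(p[:,2]-.071)<.008)&(np.hypot(*(p[:,:2]-c).T)<.016)]; print(np.median(q[:,2]),len(q))
E
```

```text
t 19.9 pos [ 0.4775 -0.2384  0.0439] yang -0.456 tilt [-0.0021  0.0012] w 0.45 gf 61.7 F [-5.8  2.8  9.5] j [-0.6   0.03  1.97 -0.    1.14 -0.15]
  shift cm [ 0.07  0.12 -0.  ]
0.07149201799295277 4984
```

Call:
{"api": "jog_arm", "payload": {"moves": [[[5.6, 0, 0, 0, 0, 0, 0], [5.6, 0, 0, 0, 0, 0, 0], [5.6, 0, 0, 0, 0, 0, 0], [5.6, 0, 0, 0, 0, 0, 0], [5.6, 0, 0, -2, 0, 0, 0], [5.6, 0, 0, -4, 0, 0, 0], [5.6, 0, 0, -4, 0, 0, 0], [5.6, 0, 0, -1.5, 0, 0, 0], [5.6, 0, 0, 0, 0, 0, 0], [5.6, 0, 0, 0, 0, 0, 0], [5.6, 0, 0, 0, 0, 0, 0]]]}}

```text
time: 20.87
tool_pos: [0.4771, -0.238, 0.1564]
tool_rot: [-0.001, 0.849, 0.529, -0.001]
contact_force: [0.1, 0.9, -1.1]
gripper_width: 0.655
grasp_force: 0.0
```

```bash
cat >> fit.py <<'E'
S=[.5461,-.1983,-.467]
def post(f,zlo=.080,zhi=.094):
    p=pts(f); l=W2S(S,p[:,:2]); m=(p[:,2]>zlo)&(p[:,2]<zhi)&(abs(l[:,0]-.043)<.014)&(l[:,1]<.03)&(l[:,1]>-.07)
    if m.sum()<10: return "none"
    c,r=cv2.minEnclosingCircle(l[m].astype(np.float32)); return "post stand",np.round(c,4),round(r,4),m.sum(),np.median(p[m,2])
E
python3 - <<'E'
from fit import *
f=grab_frame("wrist"); p=pts(f); l=W2S(S,p[:,:2]); cv2.imwrite("pics/w3.png",f["color"])
for h,y in((.103,.066),(.087,0),(.071,-.066)):
    m=(abs(p[:,2]-h)<.006)&(np.hypot(l[:,0]+.042,l[:,1]-y)<.03); print(np.median(p[m,2]),l[m].min(0),l[m].max(0))
print(post(f))
m=(abs(l[:,1]+.02)<.012)&(abs(l[:,0]-.068)<.01)&(p[:,2]>.046)&(p[:,2]<.055); print("fin",m.sum(),l[m].mean(0) if m.any() else 0)
to(*S2W(S,[.043,-.05])[0],.060)
E
```

```text
0.10320817185085783 [-0.05951492  0.04432888] [-0.02340879  0.0563266 ]
0.08738132920331036 [-0.0624716  -0.01965333] [-0.02302062  0.01958417]
0.07130855994164956 [-0.06266817 -0.08665427] [-0.02374039 -0.04717628]
('post stand', array([ 0.0425, -0.0498]), 0.0082, np.int64(542), np.float64(0.08735432148589817))
fin 84 [ 0.06683793 -0.0197129 ]
t 20.92 pos [ 0.4768 -0.2378  0.1557] yang -0.456 tilt [-0.0031  0.0022] w 0.657 gf 0.0 F [-0.4 -1.   0.7] j [-0.6  -0.11  1.9   0.    1.35 -0.15]
  shift cm [1.54 8.77 9.54]
```

View pics/w3.png

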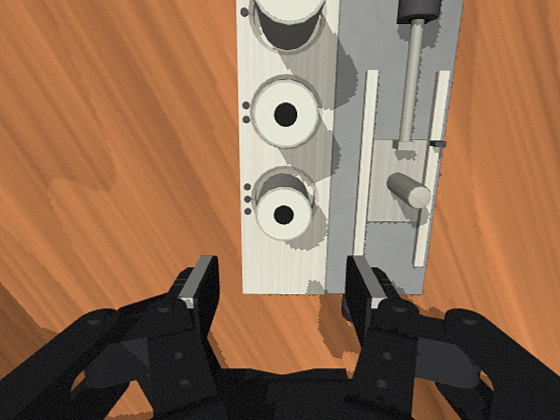

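The view shows all three flasks seated in their pockets. The gate post top is at (418,197) and the fin at (437,144). In stand coordinates the post is at (42.5, -49.8) mm and the fin at y = -19.7 mm.

Call:
{"api": "jog_arm", "payload": {"moves": [[[5.6, 0.5, 2.9, 0, 0, 0, 0], [5.6, 0.5, 2.9, 0, 0, 0, 0], [5.6, 0.5, 2.8, 0, 0, 0, 0], [5.6, 0, 0, 0, 0, 0, 0], [5.6, 0, 0, 1, 0, 0, 0], [5.6, 0, 0, 0.5, 0, 0, 0], [5.6, 0, 0, 0, 0, 0, 0], [5.6, 0, 0, 0, 0, 0, 0]]]}}

```text
time: 21.58
tool_pos: [0.5601, -0.2622, 0.1413]
tool_rot: [-0.001, 0.849, 0.529, -0.001]
contact_force: [-0.6, 0.1, 0.6]
gripper_width: 0.656
grasp_force: 0.0
```

```bash
python3 - <<'E'
from fit import *
f=grab_frame("wrist"); print(post(f)); to(*S2W(S,[.0427,-.050])[0],.058)
E
```

```text
('post stand', array([ 0.043 , -0.0498]), 0.0082, np.int64(541), np.float64(0.08751557951340062))
t 21.63 pos [ 0.5606 -0.2625  0.1423] yang -0.4563 tilt [-0.0012  0.0007] w 0.656 gf 0.0 F [0.5 0.6 0.5] j [-0.56  0.11  1.71 -0.    1.33 -0.1 ]
  shift cm [0.08 0.1  8.43]
```

Call:
{"api": "jog_arm", "payload": {"moves": [[[5.6, 0.05, 0.1, 2.5, 0, 0, 0], [5.6, 0, 0, 2.5, 0, 0, 0], [5.6, 0, 0, 2, 0, 0, 0], [5.6, 0, 0, 1.2, 0, 0, 0], [5.6, 0, 0, 0, 0, 0, 0], [5.6, 0, 0, 0, 0, 0, 0], [5.6, 0, 0, 0, 0, 0, 0], [5.6, 0, 0, 0, 0, 0, 0]]]}}

```text
time: 22.3
tool_pos: [0.564, -0.2637, 0.0632]
tool_rot: [0.002, 0.849, 0.529, 0.001]
contact_force: [0.5, 0.5, -0.4]
gripper_width: 0.655
grasp_force: 0.0
```

```bash
python3 - <<'E'
from fit import *
f=grab_frame("wrist"); print(post(f)); to(*S2W(S,[.043,-.050])[0],.058)
E
```

```text
('post stand', array([ 0.0429, -0.0496]), 0.0081, np.int64(1356), np.float64(0.08740864066352043))
t 22.35 pos [ 0.564  -0.2636  0.0631] yang -0.456 tilt [ 0.0029 -0.0018] w 0.656 gf 0.0 F [-0.8  0.4  0.1] j [-0.56  0.2   1.75  0.    1.19 -0.1 ]
  shift cm [ 0.03 -0.24  0.51]
```

Correct by -0.2 in y and 0.4 in z, then close on the post.

Call:
{"api": "jog_arm", "payload": {"moves": [[[5.6, 0, -0.2, 0.4, 0, 0, 0], [5.6, 0, 0, 0, 0, 0, 0], [0.5, 0, 0, 0, 0, 0, 0], [0.5, 0, 0, 0, 0, 0, 0], [0.5, 0, 0, 0, 0, 0, 0], [0.5, 0, 0, 0, 0, 0, 0], [0.5, 0, 0, 0, 0, 0, 0], [0.5, 0, 0, 0, 0, 0, 0], [0.5, 0, 0, 0, 0, 0, 0], [0.5, 0, 0, 0, 0, 0, 0]]]}}

```text
time: 23.18
tool_pos: [0.5618, -0.2624, 0.0573]
tool_rot: [0.001, 0.849, 0.529, 0.001]
contact_force: [5.2, -2.6, -1.5]
gripper_width: 0.165
grasp_force: 58.4
```

```bash
python3 - <<'E'
from fit import *
f=grab_frame("wrist"); print(post(f)); to(*S2W(S,[.043,-.020])[0],.058)
E
```

```text
('post stand', array([ 0.0427, -0.0485]), 0.0164, np.int64(2407), np.float64(0.08754118990137065))
t 23.23 pos [ 0.5618 -0.2624  0.0574] yang -0.456 tilt [ 0.002 -0.001] w 0.162 gf 58.4 F [ 4.  -1.7 -2.1] j [-0.56  0.2   1.75  0.    1.18 -0.1 ]
  shift cm [ 3.02  0.04 -0.06]
```

Call:
{"api": "jog_arm", "payload": {"moves": [[[0.5, 0.3, 0, 0, 0, 0, 0], [0.5, 0.4, 0, 0, 0, 0, 0], [0.5, 0.4, 0, 0, 0, 0, 0], [0.5, 0.4, 0, 0, 0, 0, 0], [0.5, 0.4, 0, 0, 0, 0, 0], [0.5, 0.4, 0, 0, 0, 0, 0], [0.5, 0.3, 0, 0, 0, 0, 0], [0.5, 0.2, 0, 0, 0, 0, 0], [0.5, 0, 0, 0, 0, 0, 0], [0.5, 0, 0, 0, 0, 0, 0], [0.5, 0, 0, 0, 0, 0, 0], [0.5, 0, 0, 0, 0, 0, 0]]]}}

```text
time: 24.23
tool_pos: [0.5734, -0.2394, 0.0574]
tool_rot: [0.002, 0.849, 0.529, -0.001]
contact_force: [2.8, -9.5, -2.4]
gripper_width: 0.164
grasp_force: 58.5
```

```bash
cat >> fit.py <<'E'
def post2(f):
    s,T=tool(); p=pts(f); l=W2S(S,p[:,:2]); m=(p[:,2]>.0845)&(p[:,2]<.091)&(abs(l[:,0]-.043)<.0075)&(l[:,1]<.01)&(l[:,1]>-.07)
    a=l[m]; print("post y range",a[:,1].min(),np.percentile(a[:,1],[1,50,99]),a[:,1].max(),m.sum(),"tool stand",W2S(S,[s["tool_pos"][:2]]))
    m=(abs(l[:,1]+.02)<.012)&(abs(l[:,0]-.068)<.008)&(p[:,2]>.046)&(p[:,2]<.054); print("fin",m.sum(),l[m].mean(0) if m.any() else 0)
E
python3 - <<'E'
from fit import *
f=grab_frame("wrist"); post2(f); to(*S2W(S,[.043,-.020])[0],.058); t=grab_frame("top")
cv2.imwrite("pics/w4.png",cv2.resize(f["color"],None,fx=1.4,fy=1.4)); post2(t)
sc=grab_frame("scene"); cv2.imwrite("pics/s4.png",cv2.resize(sc["color"][200:340,130:330],None,fx=4,fy=4,interpolation=cv2.INTER_CUBIC))
E
```

```text
post y range -0.03575258984576875 [-0.03328728 -0.0225117  -0.01403083] -0.013364214518794146 1358 tool stand [[ 0.04289885 -0.0243705 ]]
fin 205 [ 0.06765583 -0.01932226]
t 24.28 pos [ 0.5734 -0.2394  0.0574] yang -0.4561 tilt [ 0.0007 -0.0048] w 0.17 gf 58.5 F [ 2.4 -8.5 -2.1] j [-0.51  0.21  1.75 -0.    1.18 -0.06]
  shift cm [ 0.44  0.02 -0.06]Traceback (most recent call last):
  File "<stdin>", line 3, in <module>
  File "fit.py", line 33, in post2
    a=l[m]; print("post y range",a[:,1].min(),np.percentile(a[:,1],[1,50,99]),a[:,1].max(),m.sum(),"tool stand",W2S(S,[s["tool_pos"][:2]]))
                                 ~~~~~~~~~~^^
    return umr_minimum(a, axis, None, out, keepdims, initial, where)
ValueError: zero-size array to reduction operation minimum which has no identity
```

View pics/w4.png

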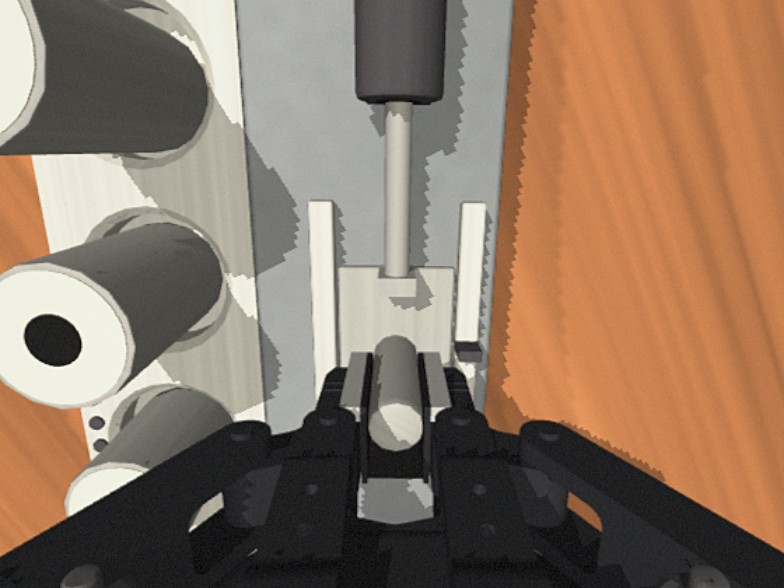

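The wrist view shows the post gripped, with its top at about (398,427) in the enlarged picture and the fin at about (468,350). Next is a finer estimate of the post centre from the front arc.

```bash
cat >> fit.py <<'E'
from scipy.optimize import least_squares
def post3(f):
    s,T=tool(); p=pts(f); l=W2S(S,p[:,:2]); m=(p[:,2]>.0858)&(p[:,2]<.0895)&(abs(l[:,0]-.043)<.0072)&(l[:,1]<.01)&(l[:,1]>-.07); a=l[m]
    e=[]
    for x in np.arange(.037,.049,.001):
        b=a[abs(a[:,0]-x)<.0005]
        if len(b): e.append([x,b[:,1].max()])
    e=np.array(e); r=least_squares(lambda c:np.hypot(e[:,0]-c[0],e[:,1]-c[1])-.0081,[.043,e[:,1].max()-.008],loss="soft_l1",f_scale=.0005); print("front-arc centre",r.x,np.round(e[:,1],4),"tool",W2S(S,[s["tool_pos"][:2]]),"z",np.median(p[m,2]))
    # lower post shaft, plate edge
    m=(p[:,2]>.060)&(p[:,2]<.080)&(abs(l[:,0]-.043)<.002)&(l[:,1]<.01)&(l[:,1]>-.07); print("shaft front y",np.percentile(l[m,1],[50,90]) if m.any() else 0, m.sum())
    m=(abs(l[:,1]+.02)<.012)&(abs(l[:,0]-.068)<.008)&(p[:,2]>.046)&(p[:,2]<.054); print("fin",l[m].mean(0),l[m].min(0),l[m].max(0))
    s=state(); print("F",s["contact_force"],"gf",s["grasp_force"],s["time"])
E
python3 - <<'E'
from fit import *
post3(grab_frame("wrist"))
E
```

```text
front-arc centre [ 0.04295523 -0.02445364] [-0.0195 -0.0181 -0.0175 -0.0171 -0.0163 -0.0159 -0.0164 -0.0157 -0.0172
 -0.017  -0.0172 -0.0183 -0.0195] tool [[ 0.042894   -0.02439433]] z 0.0877370210212809
shaft front y [-0.01654393 -0.0161383 ] 211
fin [ 0.06764605 -0.0192603 ] [ 0.06362228 -0.02239036] [ 0.07181082 -0.01741416]
F [ 2.03186442 -8.72531316 -2.37200695] gf 58.48159432411194 24.3833
```

Call:
{"api": "jog_arm", "payload": {"moves": [[[0.5, 0.2, 0, 0, 0, 0, 0], [0.5, 0.2, 0, 0, 0, 0, 0], [0.5, 0.08, 0, 0, 0, 0, 0], [0.5, 0, 0, 0, 0, 0, 0], [0.5, 0, 0, 0, 0, 0, 0], [0.5, 0, 0, 0, 0, 0, 0], [0.5, 0, 0, 0, 0, 0, 0], [0.5, 0, 0, 0, 0, 0, 0]]]}}

```text
time: 25.05
tool_pos: [0.5755, -0.2353, 0.0574]
tool_rot: [0.002, 0.849, 0.529, -0.001]
contact_force: [2.3, -8.6, -3.1]
gripper_width: 0.163
grasp_force: 58.5
```

```bash
python3 - <<'E'
from fit import *
post3(grab_frame("wrist"))
E
```

```text
front-arc centre [ 0.04312217 -0.01979923] [-0.0151 -0.0132 -0.0128 -0.0122 -0.012  -0.0117 -0.0116 -0.0121 -0.0123
 -0.012  -0.0127 -0.0129 -0.0146] tool [[ 0.04291427 -0.01981818]] z 0.08764101638729697
shaft front y [-0.01197944 -0.01154729] 204
fin [ 0.06777434 -0.01899652] [ 0.06377175 -0.02202204] [ 0.07193739 -0.01743547]
F [ 2.40000083 -8.85830081 -2.82085183] gf 58.45492601394653 25.1
```

```bash
python3 - <<'E'
from fit import *
f=grab_frame("wrist"); post3(f); p=pts(f); l=W2S(S,p[:,:2])
for h,y in((.103,.066),(.087,0),(.071,-.066)):
    m=(abs(p[:,2]-h)<.004)&(np.hypot(l[:,0]+.042,l[:,1]-y)<.03); print(m.sum(),np.median(p[m,2]) if m.any() else 0)
print(job_done())
E
```

```text
front-arc centre [ 0.04274276 -0.01976066] [-0.0142 -0.0132 -0.0124 -0.0117 -0.0122 -0.0118 -0.0117 -0.0114 -0.0124
 -0.0125 -0.0121 -0.0136 -0.0148] tool [[ 0.04287237 -0.01981945]] z 0.0876870092928894
shaft front y [-0.01197016 -0.01155388] 206
fin [ 0.06789555 -0.01902808] [ 0.06372114 -0.02169108] [ 0.07189441 -0.01708099]
F [ 3.32984781 -8.97672705 -3.04128306] gf 58.455140590667725 25.15
4560 0.10300854348106539
8854 0.0873627780643568
802 0.0708902953775698
the job is handed in; nothing more can be done
None
```

The three flasks stand fully seated in their pockets, placed tallest to shortest. The gate is held by the fingers at about 30 mm of travel, level with the fin, and the job was handed in at about 25 s.

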